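# Seat the eared cover plate in the casting bracket

## Robot

A 6-joint arm with a two-finger parallel gripper is mounted at the origin on the work surface. World frame = base frame: x ahead of the robot, y to its left, z up, the work surface at z = 0. Lengths are in m, angles in rad, forces in N, time in s.
With the tool pointing down it reaches from about 0.375 to 0.9 m from the base axis. Payload 3.1 kg.
Tool frame: the origin (TCP) lies at the centre of the arm's flange, where the gripper is bolted on; the fingertips stand robot.tip_extent ahead of it and the grasp point (between the pads) lies 164 mm ahead of it (robot.tip_extent is the distance from the TCP to the fingertips, in m); z points along the fingers, y is the line along which they close (so a half turn about z gives the same grasp; the last joint's range is limited). The gripper opens to 87 mm and grips with 3 to 60 N. Pads are 19 mm wide; open, the fingers measure 117 mm over their backs; the gripper's body (75 mm by 190 mm) begins 51 mm behind the grasp point.
Start: joints at [-1.355, 0.527, 1.433, -0, 1.181, -0.178], TCP at [0.24, -0.577, 0.405] pointing down, gripper open.
Joint ranges: [-3.08, 3.08], [-0.75, 2.2], [0.22, 2.44], [-1.43, 4.57], [0, 2.65], [-2.85, 2.85]. Speed limits (rad/s): [2.79, 2.79, 3.14, 3.14, 3.14, 3.14].

## Interface

Orientations are given as a unit quaternion [x, y, z, w].
In Python, from rig import get_obs, camera, hand_in, cut_out, robot gives the robot as it stands.
- The arm moves only by the tool step_arm, never from a script. Its argument "rows" is a list of rows, each a list of 6 numbers: the shift along the world's x, y, z in m, then the turn, a rotation vector about the world's x, y, z in degrees. A call has 1 to 12 rows; each row shifts and turns the commanded pose from where the row before left it; what a row does not reach is not made up. A row lasts 1/8 s, in which the tool goes at most 62.5 mm and 10.7 degrees, less where a joint would pass 70% of its speed; a pose out of reach is approached as far as the arm can. A call is refused whole if a number of a shift passes 0.0625 or a number of a turn 10.7, either way. A call with a gripper value outside its range is refused whole. "jaw" is the finger opening in m, from 0 to 0.087, set as the call begins (left out, the last holds). The fingers move at their own pace and stop on an object; "squeeze" is the grip in N (left out, the last holds). Time passes only in rows, so rows that do not move let the fingers close. It gives the time, the measured TCP pose, the force, the opening and the grip force at its end, in the units of the state.
- get_obs(): the state, without advancing time (a new reading comes with each control period).
- camera(name): name is "scene" or "top" or "wrist"; returns a dict with "pixels" (480x640x3 uint8, blue, green, red), "depth" (480x640 float32, m along the optical axis (not along the pixel's ray), 0 where there is no reading), "fov_y" (degrees; the focal length in pixels is half the picture's height over the tangent of half this angle, whatever the lens; pixels are square), "cx", "cy" (the principal point, pixels), "extrinsics" (4x4, takes a point from camera to world coordinates); the wrist camera has in their place "mount" (4x4, takes a point from camera to tool coordinates, whose origin is the TCP and whose axes are the flange's). Camera axes: x right, y up, looking along -z (the intrinsics and any distortion apply to the point x, -y, -z); pixel columns grow to the right and rows downward; lengths in m; the calibration is good to about 2 mm. The wrist camera is an equidistant fisheye: a pixel r from the principal point sees the ray r / f radians off the axis. A picture is of the moment at which its call begins: read the wrist's pose just before it.
- hand_in(): hands the job in; it is judged then, once.
Trained networks look in the newest picture that a camera, given by its name, has taken for a name from the list of things; names that differ only in an ending like _2 or _b are one class to them, and where a whole thing is asked for, a point or a joint stands for the part that bears it (a point fixed in the world has none). Each returns a list of dicts, best first, with "confidence" (0 to 1); they miss things now and then, are a little off and sometimes report something else, mostly with a low value. They report only what shows in the picture. A call takes as long as a camera call. They do not tell look-alikes from the thing itself.
- cut_out(label, camera): "region" (480x640 bool, what is visible of it) and "extent" ([centre column, centre row, width, height] in pixels, round what is visible of it).
The state is a dict: "time": time; "q": joint angles; "joint_velocities": joint speeds; "joint_torque": joint torques, N m; "position": TCP position; "tool_rot": TCP orientation; "ft_force": force on the tool from outside, world axes, zero at the start; "moment": the same for the moment, N m; "grip_width": finger opening in m; "grip_force": force on a finger pad.
Only numpy, scipy, OpenCV 4.12 (cv2) and the standard library are available. Lean on these libraries where they do the work, as an engineer would, in place of code of your own. Each camera call takes 0.05 s, during which the arm holds its last target. There are 200 camera calls.

## Task

Pick up the eared aluminium cover plate by its rib and slide its two ears down into the clip-lined slots of the casting bracket, then push it down gently but firmly by feel until it lies flat and bears on the white mould, held there by the clips. The mould cracks if it is pressed hard (18 N is too much), and how high it stands differs from setup to setup. Let go of the plate and leave the other things on the table where they are.

Things in the scene. Friction and masses are not known exactly. Their poses are not given: they have to be found in the camera images.
- plate: The loose aluminium cover plate, about 0.25 kg, lying flat on the table: 90 mm (x) by 96 mm (y), 8 mm thick. From the middle of each y edge sticks an ear, 18 mm wide in x, 24 mm long, 8 mm thick: 144 mm over the ears. A grip rib stands on top. Origin: centre of the underside, z up. After half a turn about z it is the same.
- rib_top (a point): Middle of the top of the cover plate's grip rib, 44 mm above the plate's underside, on the plate's z axis. The rib is 12 mm thick in the plate's x, 50 mm long in its y, and stands 36 mm above the plate. Axes as the plate's.
- bracket: The casting bracket, fixed: dark steel base 130 mm (x) by 180 mm (y), 8 mm thick, with a grey post at each y end, 88 mm high. Each post has an upright slot, open at the top and towards the middle, for one ear; the plate's y axis goes along the bracket's, either way round. Nothing stands between the posts above the mould. Origin: centre of the base's underside, on the table, z up.
- slots_top (a point): Point midway between the two slot mouths, on the bracket's z axis, 88 mm above the table; axes as the bracket's. The slots lie at 51 to 75 mm from it along y either way (3 mm play at each ear's end). Sprung steel strips line both x sides of each slot: 15 mm apart when empty, flaring to 26 mm in the top 12 mm. They grip the ears: sliding down takes 4 to 10 N; let go, the plate stays put.
- mould: The white scalloped mould half, 85 mm across, in the middle of the bracket on a springy bed (15 N per mm, 5 mm travel) on a height screw. This origin is the bracket's origin, whatever the height. The mould's top, on which the plate's underside bears, lies 22 to 50 mm above the table: it differs each time, is not measured and must be felt. More than 18 N cracks it.
- spare: A bystander: small round aluminium plate 68 mm across with a rib, without ears; not to be used. Origin: centre of its underside.
- jar_a: A bystander: small clear glass jar, 40 mm across, 50 mm high. Origin: centre of its underside.
- jar_b: A bystander: small green glass jar, 40 mm across, 50 mm high. Origin: centre of its underside.
- mixing: A bystander: white mixing cup, 76 mm across, 85 mm high. Origin: centre of its underside.
- resin: A bystander: white bottle, 64 mm across, 170 mm high. Origin: centre of its underside.
There are look-alikes about, which are no part of the job. What is shaped like the bracket but orange or yellow is not meant.

How it is judged:
On the way, in this order (a step that is already met when the one before it is completed fails the run):
1. the plate is lifted clear of the table, to the height of the posts (height (world z) of plate above 0.09 m), for 0.1 s.
2. both ears are in the slots, between the clips (horizontal distance between plate and bracket below 0.006 m and angle between the y axis of plate and the y axis of bracket, either way round below 0.1 rad and z of plate in the frame of bracket below 0.07 m), for 0.1 s.
At the end, for the whole second after the job is handed in: The plate rests in the bracket with both ears in the slots (centre within 6 mm of the bracket's axis, within 0.1 rad of its direction, either way round), level within 0.035 rad (2 degrees), bearing on the mould with more than 2 N, released and at rest (horizontal distance between plate and bracket below 0.006 m and angle between the y axis of plate and the y axis of bracket, either way round below 0.1 rad and z of plate in the frame of bracket below 0.056 m and angle between plate's own z axis and vertical below 0.035 rad and contact force between plate and mould above 2 N and linear speed of plate below 0.01 m/s); the robot touches nothing.
It fails at once if the mould is pressed with more than 18 N (contact force between plate and mould above 18 N).
It fails at once if the fingers or arm press the mould with more than 18 N (contact force between the arm and mould above 18 N).
It fails at once if a bystander is pushed more than 20 mm (distance of any of spare, jar_a, jar_b, mixing, resin from where it was at the start of the episode above 0.02 m).
It also fails if it takes over 48 s, if anything falls off the work surface, if the arm or the gripper's body presses on something with over 40 N, if the wrist force passes 120 N, or if a joint passes its speed limit or range.

## Working session

There is one attempt and no reset: what is moved stays moved. The work goes in short steps, Python scripts to look and compute and a tool call to move; the robot and the scene stay as the last step left them, time stands still between calls to the robot, and variables do not carry over. Pictures are saved under pics/ and viewed, at most 10 in all, crops included, and the job is handed in when it is done.

Besides the shell and the picture viewer there is one more tool, called after "Emit:" by a JSON object that holds its "fn" and its "kwargs", one argument or row to a line. step_arm: Moves the arm, as the interface text tells. Its arguments: {"type":"object","properties":{"rows":{"type":"array"},"jaw":{"type":"number"},"squeeze":{"type":"number"}},"required":["rows"]}

```bash
ls; mkdir -p pics
python3 - <<'E'
from rig import *
import cv2,numpy as np
print(get_obs(), robot.tip_extent)
a=camera("top");b=camera("scene")
for n,c in(("top",a),("scene",b)):
    cv2.imwrite(f"pics/{n}0.png",c["pixels"]);print(n,c["fov_y"],c["cx"],c["cy"],np.round(c["extrinsics"],3).tolist())
    for l in("plate","bracket","mould"):
        print(l,[(round(d["confidence"],2),np.round(d["extent"]).tolist()) for d in cut_out(l,n)])
E
```

```text
pics
{'time': 0.0, 'q': array([-1.35452413e+00,  5.28473284e-01,  1.43388145e+00, -2.17996083e-06,
        1.18141966e+00, -1.78492583e-01]), 'joint_velocities': array([-0.00014497,  0.00039741, -0.00125017,  0.00097486,  0.0016236 ,
       -0.00107435]), 'joint_torque': array([ 3.36893218e-04, -4.40044498e+01, -1.76589775e+01,  6.32844935e-02,
        5.82373235e-02, -1.84133373e-04]), 'position': array([ 0.24032684, -0.57658037,  0.40377348]), 'tool_rot': array([ 9.80582594e-01,  1.96103510e-01, -2.16129118e-05, -1.09065926e-03]), 'ft_force': array([-0.23679491, -0.55065473,  0.38835359]), 'moment': array([ 0.04094159,  0.01717063, -0.03898984]), 'grip_force': 0.0, 'grip_width': 0.08705475094014349} 0.1822
top 45.57864293436237 321.56815068940995 248.83246462114866 [[-0.065, 0.971, -0.228, 0.256], [-0.998, -0.064, 0.011, -0.01], [-0.004, 0.229, 0.973, 1.395], [0.0, 0.0, 0.0, 1.0]]
plate [(0.96, [238.0, 257.0, 59.0, 47.0])]
bracket [(0.87, [394.0, 341.0, 69.0, 40.0]), (0.81, [379.0, 263.0, 86.0, 66.0]), (0.63, [255.0, 347.0, 94.0, 75.0])]
mould [(0.72, [382.0, 257.0, 36.0, 35.0])]
scene 55.345509048638796 320.92414204508094 231.21405673293157 [[-0.791, -0.365, 0.491, 1.041], [0.612, -0.467, 0.638, 0.63], [-0.004, 0.805, 0.593, 0.672], [0.0, 0.0, 0.0, 1.0]]
plate [(0.85, [365.0, 312.0, 58.0, 54.0])]
bracket [(0.81, [284.0, 216.0, 80.0, 70.0]), (0.79, [351.0, 182.0, 74.0, 53.0]), (0.73, [431.0, 252.0, 98.0, 77.0]), (0.24, [296.0, 270.0, 19.0, 27.0]), (0.23, [282.0, 216.0, 27.0, 23.0])]
mould [(0.85, [283.0, 214.0, 30.0, 21.0]), (0.2, [283.0, 216.0, 84.0, 67.0])]
```

View pics/top0.png

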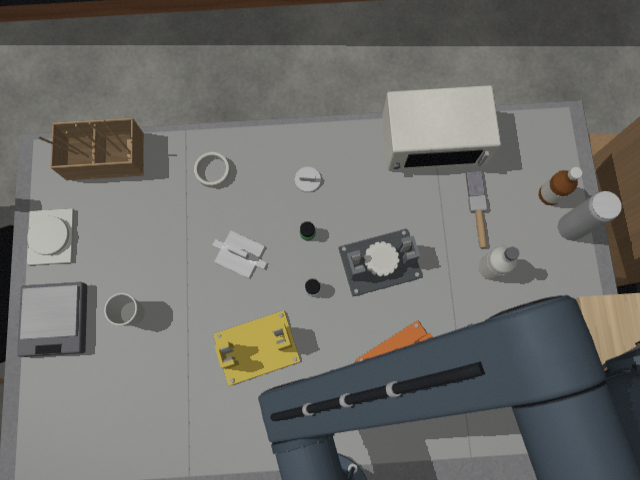

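View pics/scene0.png

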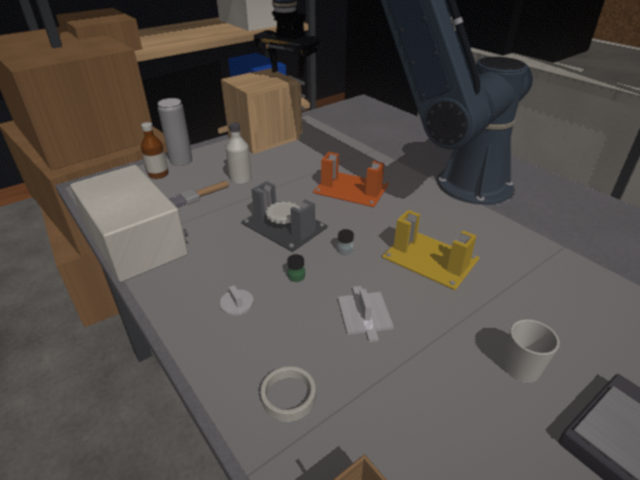

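The top picture shows three bracket shapes: dark grey at (379,263), orange at (394,341) and yellow at (255,347). The grey one fits: it has the dark base, grey posts and white mould (382,257). The plate with ears and rib is at (238,257); the round one at (308,180) is the spare.

```bash
cat > h.py <<'E'
from rig import *
import cv2,numpy as np
from scipy.spatial.transform import Rotation as R
def cloud(c,mask=None,T=None):
    f=240/np.tan(np.radians(c["fov_y"]/2)); v,u=np.nonzero((c["depth"]>0)&(mask if mask is not None else True)); d=c["depth"][v,u]
    if T is None:
        p=np.c_[(u-c["cx"])/f*d,-(v-c["cy"])/f*d,-d]; T=c["extrinsics"]
    else:
        x=u-c["cx"];y=v-c["cy"];r=np.hypot(x,y)+1e-9;th=r/f;t=np.tan(th)*d/r
        p=np.c_[x*t,-y*t,-d]
    return p@T[:3,:3].T+T[:3,3],np.c_[u,v]
def wrist():
    o=get_obs();c=camera("wrist");T=np.eye(4);T[:3,:3]=R.from_quat(o["tool_rot"]).as_matrix();T[:3,3]=o["position"]
    return o,c,T@c["mount"]
def ax(p):
    p=p[:,:2];r=cv2.minAreaRect(p.astype(np.float32)*1000);w=np.linalg.svd(p-p.mean(0),full_matrices=False)[2][0]
    return np.round(p.mean(0),4),np.round(np.degrees(np.arctan2(w[1],w[0]))%180,1),np.round(np.r_[r[0],r[1],r[2]],1)
E
python3 - <<'E'
from h import *
for n in("top","scene"):
    c=camera(n)
    m=cut_out("plate",n)[0]["region"];p,_=cloud(c,m);print(n,"plate",ax(p),"rib",ax(p[p[:,2]>.03]),p[:,2].min(),p[:,2].max(),(p[:,2]>.03).sum())
    k=(379,263) if n=="top" else (284,216)
    for d in cut_out("bracket",n):
        if np.hypot(d["extent"][0]-k[0],d["extent"][1]-k[1])<12:
            p,_=cloud(c,d["region"]);print("br",d["confidence"],ax(p),"posts",ax(p[p[:,2]>.075]),(p[:,2]>.075).sum(),p[:,2].max())
    for l in("jar_a","spare","mixing","resin"):
        for d in cut_out(l,n):
            p,_=cloud(c,d["region"]);print(l,round(d["confidence"],2),np.round(p.mean(0),3))
c=camera("top");cv2.imwrite("pics/crop.png",cv2.resize(c["pixels"][180:400,190:440],None,fx=3,fy=2.7*1.0))
E
```

```text
top plate (array([0.5827, 0.1798]), np.float64(62.1), array([584.2, 180.4, 144.5,  90.5,  61.4])) rib (array([0.5827, 0.1791]), np.float64(61.5), array([583.3, 179.4,  50.5,  12.9,  60.7])) -0.0034980559027881775 0.051057162308472126 124
br 0.78 (array([ 0.5341, -0.167 ]), np.float64(101.2), array([ 541.6, -167.7,  132.2,  179.8,   11.5])) posts (array([ 0.5403, -0.1661]), np.float64(101.9), array([ 541. , -167.8,   53. ,  164.9,   11.8])) 461 0.09530137683331863
jar_a 0.67 [0.625 0.006 0.039]
jar_a 0.6 [0.481 0.003 0.04 ]
jar_a 0.31 [0.582 0.179 0.011]
spare 0.93 [ 0.767 -0.002  0.012]
spare 0.55 [ 0.534 -0.167  0.025]
mixing 0.94 [0.457 0.453 0.044]
resin 0.72 [ 0.502 -0.429  0.103]
scene plate (array([0.5922, 0.1846]), np.float64(68.5), array([585.2, 179.1, 145.2,  93.4,  61.5])) rib (array([0.5889, 0.1806]), np.float64(62.8), array([586.3, 177.6,  52.8,  12.6,  61.3])) -0.00190663403945468 0.045566271634240096 177
br 0.67 (array([ 0.5589, -0.1532]), np.float64(106.8), array([ 539.6, -209.6,  157.5,  258.3,   11.6])) posts (array([ 0.5452, -0.1618]), np.float64(101.4), array([ 544.3, -169.8,   56. ,  167.8,   12. ])) 438 0.08963277399284486
jar_a 0.95 [0.494 0.007 0.033]
jar_a 0.67 [0.633 0.011 0.032]
spare 0.81 [0.775 0.003 0.011]
mixing 0.72 [0.459 0.446 0.053]
mixing 0.57 [0.635 0.013 0.032]
resin 0.96 [ 0.521 -0.428  0.082]
```

View pics/crop.png

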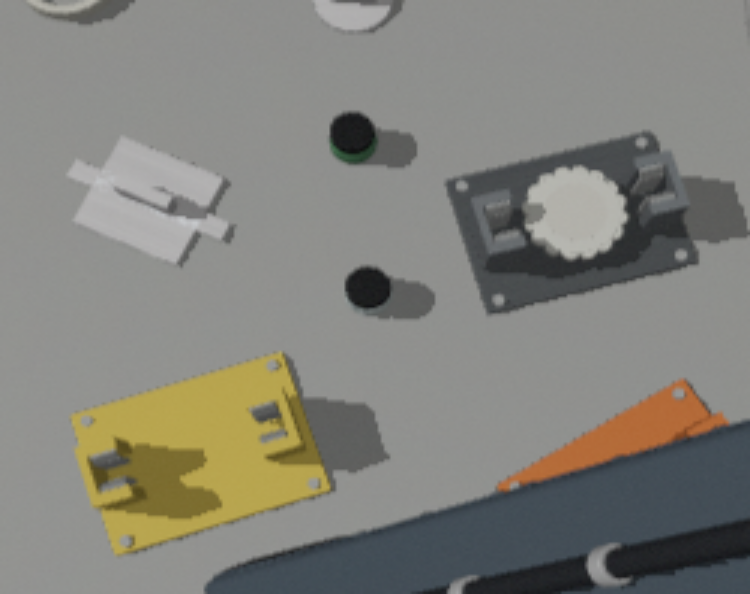

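The crop confirms it: grey bracket with a white mould at crop (575,210), and the plate with rib and ears at (150,200). I'll take a wrist view over the bracket on the way to the plate.

Emit:
{"fn": "step_arm", "kwargs": {
  "rows": [
    [0.03, 0.041, 0, 0, 0, 6],
    [0.03, 0.041, 0, 0, 0, 6],
    [0.03, 0.041, 0, 0, 0, 6],
    [0.03, 0.041, 0, 0, 0, 6],
    [0.03, 0.041, 0, 0, 0, 6],
    [0.03, 0.041, 0, 0, 0, 6],
    [0.03, 0.041, 0, 0, 0, 6],
    [0.03, 0.041, 0, 0, 0, 6],
    [0.03, 0.041, 0, 0, 0, 6],
    [0.03, 0.04, 0, 0, 0, 6],
    [0, 0, 0, 0, 0, 0],
    [0, 0, 0, 0, 0, 0]
  ],
  "jaw": 0.087
}}

```text
time: 2.65
position: [0.5402, -0.1679, 0.4047]
tool_rot: [0.751, 0.66, -0.0, -0.0]
ft_force: [0.3, -0.3, 0.3]
grip_width: 0.0868
grip_force: 0.0
```

```bash
cat > br.py <<'E'
from h import *
from scipy.optimize import minimize
o,c,T=wrist();cv2.imwrite("pics/w_%d.png"%(o["time"]*10),c["pixels"])
print(o["time"],o["position"],np.round(o["tool_rot"],4),np.round(c["mount"],3).tolist(),c["fov_y"],c["depth"].max())
p,uv=cloud(c,None,T)
k=(np.hypot(p[:,0]-.542,p[:,1]+.168)<.12)
q=p[k&(p[:,2]>.08)&(p[:,2]<.1)];print("posts",len(q),ax(q),q[:,2].max(),np.median(q[:,2]))
for d in cut_out("bracket","wrist")[:3]:
    p2,_=cloud(c,d["region"],T);print(d["confidence"],np.round(d["extent"]),ax(p2))
    b=p2[(p2[:,2]<.015)];print("base",ax(b))
for d in cut_out("mould","wrist")[:2]:
    p2,_=cloud(c,d["region"],T);print("mould",d["confidence"],np.round(d["extent"]),ax(p2),np.percentile(p2[:,2],[10,50,90]))
E
python3 br.py
```

```text
2.65 [ 0.54024768 -0.1679373   0.40468315] [ 7.511e-01  6.602e-01 -4.000e-04 -0.000e+00] [[-0.0, 0.96, 0.28, 0.076], [1.0, 0.001, -0.001, 0.0], [-0.001, 0.28, -0.96, 0.02], [0.0, 0.0, 0.0, 1.0]] 65.70646984690485 1.1974454
posts 3265 (array([ 0.5413, -0.1654]), np.float64(101.7), array([ 542.6, -171.1,   52.5,  165. ,   11.6])) 0.09061715058478081 0.08810280172409019
0.94 [311. 211. 169. 215.] (array([ 0.5447, -0.1679]), np.float64(100.9), array([ 546.1, -189.6,  133.7,  219.9,   11.6]))
base (array([ 0.545 , -0.1625]), np.float64(101.1), array([ 546.1, -189.6,  133.7,  219.9,   11.6]))
0.79 [109. 240. 171. 143.] (array([ 0.3035, -0.177 ]), np.float64(132.4), array([ 342.1, -155.9,  234.7,  188. ,   51.1]))
base (array([ 0.3109, -0.185 ]), np.float64(136.4), array([ 294.5, -200.2,  131.8,  179.5,   28.5]))
0.66 [129.  28. 119.  57.] (array([0.364 , 0.0634]), np.float64(5.4), array([351.9,  63.2,  62. , 155.2,  74.4]))
base (array([0.3584, 0.0629]), np.float64(4.4), array([351.9,  63.2,  62. , 155.2,  74.4]))
mould 0.95 [317. 215.  93.  88.] (array([ 0.5428, -0.1693]), np.float64(100.4), array([ 543.1, -174.8,   88.9,   90.5,   45.4])) [0.04614929 0.04739995 0.04842223]
```

Emit:
{"fn": "step_arm", "kwargs": {
  "rows": [
    [0.0044, 0.0347, -0.005, 0, 0, -2.1],
    [0.0044, 0.0347, -0.005, 0, 0, -2.1],
    [0.0044, 0.0347, -0.005, 0, 0, -2.1],
    [0.0044, 0.0347, -0.005, 0, 0, -2.1],
    [0.0044, 0.0347, -0.005, 0, 0, -2.1],
    [0.0044, 0.0347, -0.005, 0, 0, -2.1],
    [0.0044, 0.0347, -0.005, 0, 0, -2.1],
    [0.0044, 0.0347, -0.005, 0, 0, -2.1],
    [0.0044, 0.0347, -0.005, 0, 0, -2.1],
    [0.0044, 0.0347, -0.005, 0, 0, -2.1],
    [0, 0, 0, 0, 0, 0],
    [0, 0, 0, 0, 0, 0]
  ]
}}

```text
time: 4.3
position: [0.5845, 0.1778, 0.3547]
tool_rot: [0.859, 0.512, -0.0, 0.0]
ft_force: [-0.6, -0.2, 0.0]
grip_width: 0.0869
grip_force: 0.0
```

```bash
cat > pl.py <<'E'
from h import *
o,c,T=wrist();cv2.imwrite("pics/w_%d.png"%(o["time"]*10),c["pixels"])
r=R.from_quat(o["tool_rot"]).as_matrix();print(o["time"],o["position"],"tool y yaw",np.degrees(np.arctan2(r[1,1],r[0,1])))
p,uv=cloud(c,None,T)
k=(np.hypot(p[:,0]-.584,p[:,1]-.179)<.09)
q=p[k&(p[:,2]>.04)&(p[:,2]<.05)];print("rib",len(q),ax(q),np.median(q[:,2]))
q=p[k&(p[:,2]>.0055)&(p[:,2]<.05)];print("plate",len(q),ax(q))
E
python3 pl.py
```

```text
4.3 [0.5844867  0.17783312 0.35472488] tool y yaw -28.431669833189602
rib 824 (array([0.586 , 0.1782]), np.float64(61.1), array([585.8, 177.5,  50.3,  10.7,  61.3])) 0.044299898078204614
plate 11195 (array([0.5868, 0.18  ]), np.float64(61.9), array([585.2, 177.3, 144.5,  90.3,  61.2]))
```

Emit:
{"fn": "step_arm", "kwargs": {
  "rows": [
    [0.001, -0.0003, -0.02, 0, 0, -0.4],
    [0, 0, -0.03, 0, 0, 0],
    [0, 0, -0.03, 0, 0, 0],
    [0, 0, -0.03, 0, 0, 0],
    [0, 0, -0.025, 0, 0, 0],
    [0, 0, -0.015, 0, 0, 0],
    [0, 0, -0.0097, 0, 0, 0],
    [0, 0, 0, 0, 0, 0],
    [0, 0, 0, 0, 0, 0]
  ]
}}

```text
time: 5.48
position: [0.5858, 0.1788, 0.1959]
tool_rot: [0.861, 0.509, 0.001, 0.0]
ft_force: [0.6, 0.0, 0.8]
grip_width: 0.0874
grip_force: 0.0
```

Emit:
{"fn": "step_arm", "kwargs": {
  "rows": [
    [0, 0, 0, 0, 0, 0],
    [0, 0, 0, 0, 0, 0],
    [0, 0, 0, 0, 0, 0],
    [0, 0, 0, 0, 0, 0],
    [0, 0, 0, 0, 0, 0],
    [0, 0, 0, 0, 0, 0],
    [0, 0, 0, 0, 0, 0],
    [0, 0, 0, 0, 0, 0]
  ],
  "jaw": 0,
  "squeeze": 45
}}

```text
time: 6.48
position: [0.5854, 0.1788, 0.195]
tool_rot: [0.861, 0.509, -0.0, -0.0]
ft_force: [0.6, 0.2, -0.1]
grip_width: 0.015
grip_force: 0.0
```

Emit:
{"fn": "step_arm", "kwargs": {
  "rows": [
    [0, 0, 0, 0, 0, 0],
    [0, 0, 0, 0, 0, 0],
    [0, 0, 0, 0, 0, 0],
    [0, 0, 0, 0, 0, 0]
  ]
}}

```text
time: 6.98
position: [0.5854, 0.1788, 0.195]
tool_rot: [0.861, 0.509, -0.0, -0.0]
ft_force: [-0.9, 0.2, -0.2]
grip_width: 0.0118
grip_force: 45.0
```

Emit:
{"fn": "step_arm", "kwargs": {
  "rows": [
    [0, 0, 0.02, 0, 0, 0],
    [0, 0, 0.04, 0, 0, 0],
    [0, 0, 0.04, 0, 0, 0],
    [0, 0, 0.035, 0, 0, 0],
    [0, 0, 0, 0, 0, 0]
  ]
}}

```text
time: 7.6
position: [0.5863, 0.179, 0.3343]
tool_rot: [0.861, 0.509, 0.004, 0.002]
ft_force: [0.9, 0.5, -1.7]
grip_width: 0.0115
grip_force: 45.0
```

Emit:
{"fn": "step_arm", "kwargs": {
  "rows": [
    [-0.0043, -0.0349, 0, 0, 0, 4.04],
    [-0.0043, -0.0349, 0, 0, 0, 4.04],
    [-0.0043, -0.0349, 0, 0, 0, 4.04],
    [-0.0043, -0.0349, 0, 0, 0, 4.04],
    [-0.0043, -0.0349, 0, 0, 0, 4.04],
    [-0.0043, -0.0349, 0, 0, 0, 4.04],
    [-0.0043, -0.0349, 0, 0, 0, 4.04],
    [-0.0043, -0.0349, 0, 0, 0, 4.04],
    [-0.0043, -0.0349, 0, 0, 0, 4.04],
    [-0.0043, -0.0349, 0, 0, 0, 4.04],
    [0, 0, 0, 0, 0, 0],
    [0, 0, 0, 0, 0, 0]
  ]
}}

```text
time: 9.1
position: [0.5418, -0.1698, 0.3291]
tool_rot: [0.632, 0.775, -0.0, -0.001]
ft_force: [1.1, 0.3, -2.1]
grip_width: 0.0116
grip_force: 45.0
```

```bash
cat > fit.py <<'E'
from h import *
o,c,T=wrist();cv2.imwrite("pics/w_%d.png"%(o["time"]*10),c["pixels"])
r=R.from_quat(o["tool_rot"]).as_matrix();zp=o["position"][2]-.195
print(o["time"],o["position"],"tool y yaw",np.degrees(np.arctan2(r[1,1],r[0,1])),"ft",o["ft_force"],o["grip_width"])
p,uv=cloud(c,None,T);x0=np.array([.5425,-.170])
k=np.hypot(p[:,0]-x0[0],p[:,1]-x0[1])<.13
a=np.radians(101.6);Y=np.array([np.cos(a),np.sin(a)]);X=np.array([Y[1],-Y[0]])
def rep(n,q):
    d=q[:,:2]-x0;print(n,len(q),ax(q),"X %s Y %s mm"%(np.round(1000*np.percentile(d@X,[.5,99.5]),1),np.round(1000*np.percentile(d@Y,[.5,99.5]),1)),"z",np.round(np.percentile(q[:,2],[5,50,95]),4))
q=p[k&(p[:,2]>.084)&(p[:,2]<.092)];rep("posts",q)
s=(q[:,:2]-x0)@Y
for n,w in(("+",s>0),("-",s<0)):
    if w.sum()>20:rep("post"+n,q[w])
rep("plate",p[k&(abs(p[:,2]-zp-.008)<.004)])
E
python3 fit.py
```

```text
9.1 [ 0.54181866 -0.16976578  0.32914182] tool y yaw 11.564284186532177 ft [ 1.13131311  0.30608831 -2.06525912] 0.01157386900855243
posts 2783 (array([ 0.5288, -0.1035]), np.float64(11.4), array([ 529.1, -105.8,   52.6,   30.8,   11.5])) X [-26.1  25.6] Y [50.8 80.9] mm z [0.0869 0.0883 0.0894]
post+ 2783 (array([ 0.5288, -0.1035]), np.float64(11.4), array([ 529.1, -105.8,   52.6,   30.8,   11.5])) X [-26.1  25.6] Y [50.8 80.9] mm z [0.0869 0.0883 0.0894]
plate 17697 (array([ 0.5358, -0.1403]), np.float64(11.6), array([ 540.5, -163.3,   90.7,  127.6,   11.5])) X [-45.1  44. ] Y [-44.1  69.9] mm z [0.1415 0.1425 0.1436]
```

Emit:
{"fn": "step_arm", "kwargs": {
  "rows": [
    [0.0005, 0, -0.01, 0, 0, 0],
    [0, 0, -0.01, 0, 0, 0],
    [0, 0, -0.01, 0, 0, 0],
    [0, 0, -0.008, 0, 0, 0],
    [0, 0, 0, 0, 0, 0],
    [0, 0, 0, 0, 0, 0]
  ]
}}

```text
time: 9.9
position: [0.5431, -0.1703, 0.2921]
tool_rot: [0.632, 0.775, 0.0, 0.0]
ft_force: [-0.3, 0.4, -2.0]
grip_width: 0.0115
grip_force: 45.0
```

```bash
python3 fit.py
python3 - <<'E'
from h import *
c=camera("scene");cv2.imwrite("pics/s2.png",cv2.resize(c["pixels"][120:290,200:380],None,fx=3.3,fy=3.3))
E
ls pics
```

```text
9.9 [ 0.54305225 -0.17029806  0.29214356] tool y yaw 11.61643824417022 ft [-0.34271903  0.44911241 -1.99817708] 0.011456497849531904
posts 4345 (array([ 0.5295, -0.1079]), np.float64(103.8), array([ 541.5, -166.2,   52.6,  154.3,   11.5])) X [-26.1  25.6] Y [-70.3  81. ] mm z [0.0865 0.0883 0.0894]
post+ 4210 (array([ 0.5286, -0.1038]), np.float64(11.7), array([ 529.2, -105.7,   52.6,   30.9,   11.5])) X [-26.1  25.7] Y [50.5 81. ] mm z [0.0866 0.0883 0.0894]
post- 135 (array([ 0.559 , -0.2366]), np.float64(12.1), array([ 557.3, -237.7,   34.7,    7.7,   11.1])) X [-16.4  18.2] Y [-72.8 -65.3] mm z [0.085  0.0879 0.0891]
plate 17665 (array([ 0.5375, -0.1411]), np.float64(11.7), array([ 542.2, -164. ,   90.7,  127.3,   11.5])) X [-43.6  45.4] Y [-46.   68.6] mm z [0.1044 0.1055 0.1065]
crop.png
s2.png
scene0.png
top0.png
w_26.png
w_43.png
w_91.png
w_99.png
```

View pics/s2.png

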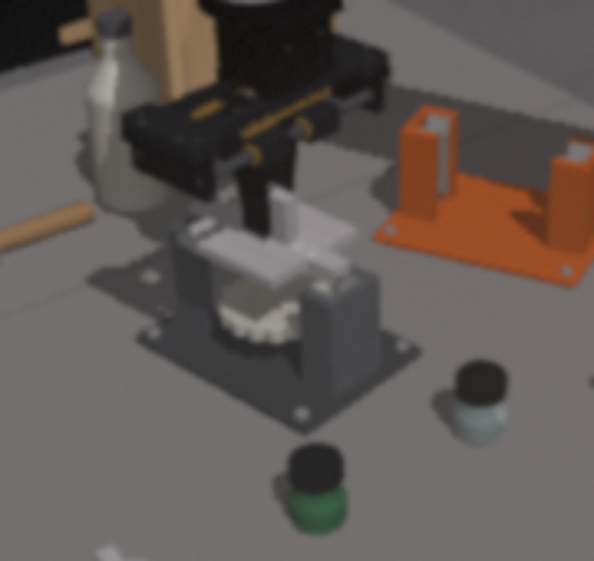

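The plate hovers in line over the grey bracket, ears over the slots. I'll correct about 1 mm and enter.

Emit:
{"fn": "step_arm", "kwargs": {
  "rows": [
    [-0.0012, 0.001, 0, 0, 0, 0],
    [0, 0, -0.004, 0, 0, 0],
    [0, 0, -0.004, 0, 0, 0],
    [0, 0, -0.004, 0, 0, 0],
    [0, 0, -0.003, 0, 0, 0],
    [0, 0, 0, 0, 0, 0]
  ]
}}

```text
time: 10.75
position: [0.5416, -0.1692, 0.2766]
tool_rot: [0.632, 0.775, -0.0, -0.0]
ft_force: [-0.1, -0.2, -0.3]
grip_width: 0.0115
grip_force: 45.0
```

Emit:
{"fn": "step_arm", "kwargs": {
  "rows": [
    [0, 0, -0.002, 0, 0, 0],
    [0, 0, -0.002, 0, 0, 0],
    [0, 0, -0.002, 0, 0, 0],
    [0, 0, 0, 0, 0, 0]
  ]
}}

```text
time: 11.25
position: [0.542, -0.1693, 0.2724]
tool_rot: [0.632, 0.775, 0.0, 0.001]
ft_force: [-2.1, 0.9, 6.4]
grip_width: 0.0116
grip_force: 45.0
```

Emit:
{"fn": "step_arm", "kwargs": {
  "rows": [
    [0, 0, -0.002, 0, 0, 0],
    [0, 0, -0.002, 0, 0, 0],
    [0, 0, -0.002, 0, 0, 0],
    [0, 0, 0, 0, 0, 0]
  ]
}}

```text
time: 11.75
position: [0.542, -0.1695, 0.2662]
tool_rot: [0.632, 0.775, -0.0, 0.001]
ft_force: [-0.2, 0.3, 5.7]
grip_width: 0.0116
grip_force: 45.0
```

Emit:
{"fn": "step_arm", "kwargs": {
  "rows": [
    [0, 0, -0.002, 0, 0, 0],
    [0, 0, -0.002, 0, 0, 0],
    [0, 0, -0.002, 0, 0, 0],
    [0, 0, -0.002, 0, 0, 0],
    [0, 0, 0, 0, 0, 0]
  ]
}}

```text
time: 12.38
position: [0.542, -0.1695, 0.2579]
tool_rot: [0.632, 0.775, -0.0, 0.001]
ft_force: [-1.4, 0.3, 5.8]
grip_width: 0.0115
grip_force: 45.0
```

Emit:
{"fn": "step_arm", "kwargs": {
  "rows": [
    [0, 0, -0.001, 0, 0, 0],
    [0, 0, -0.001, 0, 0, 0],
    [0, 0, -0.001, 0, 0, 0],
    [0, 0, -0.001, 0, 0, 0],
    [0, 0, 0, 0, 0, 0]
  ]
}}

```text
time: 13.0
position: [0.542, -0.1695, 0.2537]
tool_rot: [0.632, 0.775, 0.0, 0.001]
ft_force: [-1.8, -0.8, 5.0]
grip_width: 0.0114
grip_force: 45.0
```

```bash
python3 fit.py|grep -v post
```

```text
13.0 [ 0.54198352 -0.1694649   0.25374628] tool y yaw 11.626280679164779 ft [-1.77570537 -0.75607346  4.97125709] 0.01143869086998538
plate 17678 (array([ 0.5366, -0.1408]), np.float64(11.5), array([ 541.1, -162.5,   90.7,  132. ,   11.6])) X [-44.4  44.6] Y [-53.7  69.9] mm z [0.066  0.0671 0.0681]
```

Emit:
{"fn": "step_arm", "kwargs": {
  "rows": [
    [0, 0, -0.001, 0, 0, 0],
    [0, 0, -0.001, 0, 0, 0],
    [0, 0, -0.001, 0, 0, 0],
    [0, 0, -0.001, 0, 0, 0],
    [0, 0, 0, 0, 0, 0]
  ]
}}

```text
time: 13.68
position: [0.542, -0.1694, 0.2496]
tool_rot: [0.632, 0.775, 0.0, 0.001]
ft_force: [-0.9, -0.3, 5.0]
grip_width: 0.0119
grip_force: 45.0
```

Emit:
{"fn": "step_arm", "kwargs": {
  "rows": [
    [0, 0, -0.0007, 0, 0, 0],
    [0, 0, -0.0007, 0, 0, 0],
    [0, 0, -0.0006, 0, 0, 0],
    [0, 0, 0, 0, 0, 0]
  ]
}}

```text
time: 14.18
position: [0.542, -0.1694, 0.2476]
tool_rot: [0.632, 0.775, 0.0, 0.001]
ft_force: [-1.3, -0.7, 4.9]
grip_width: 0.0117
grip_force: 45.0
```

Emit:
{"fn": "step_arm", "kwargs": {
  "rows": [
    [0, 0, -0.0005, 0, 0, 0],
    [0, 0, -0.0005, 0, 0, 0],
    [0, 0, 0, 0, 0, 0]
  ]
}}

```text
time: 14.55
position: [0.542, -0.1694, 0.2466]
tool_rot: [0.632, 0.775, 0.0, 0.001]
ft_force: [0.1, -1.1, 6.7]
grip_width: 0.0116
grip_force: 45.0
```

Emit:
{"fn": "step_arm", "kwargs": {
  "rows": [
    [0, 0, -0.0005, 0, 0, 0],
    [0, 0, -0.0005, 0, 0, 0],
    [0, 0, 0, 0, 0, 0]
  ]
}}

```text
time: 14.92
position: [0.542, -0.1694, 0.2456]
tool_rot: [0.632, 0.775, 0.0, 0.001]
ft_force: [-1.3, -0.6, 5.1]
grip_width: 0.0115
grip_force: 45.0
```

Emit:
{"fn": "step_arm", "kwargs": {
  "rows": [
    [0, 0, -0.0005, 0, 0, 0],
    [0, 0, -0.0005, 0, 0, 0],
    [0, 0, 0, 0, 0, 0]
  ]
}}

```text
time: 15.3
position: [0.542, -0.1694, 0.2446]
tool_rot: [0.632, 0.775, 0.0, 0.001]
ft_force: [-1.1, -0.6, 5.0]
grip_width: 0.0117
grip_force: 45.0
```

Emit:
{"fn": "step_arm", "kwargs": {
  "rows": [
    [0, 0, -0.0005, 0, 0, 0],
    [0, 0, 0, 0, 0, 0]
  ]
}}

```text
time: 15.55
position: [0.542, -0.1694, 0.2441]
tool_rot: [0.632, 0.775, 0.0, 0.001]
ft_force: [-0.4, -0.3, 4.9]
grip_width: 0.012
grip_force: 45.0
```

Emit:
{"fn": "step_arm", "kwargs": {
  "rows": [
    [0, 0, -0.0005, 0, 0, 0],
    [0, 0, 0, 0, 0, 0]
  ]
}}

```text
time: 15.8
position: [0.5419, -0.1694, 0.2436]
tool_rot: [0.632, 0.775, 0.0, 0.001]
ft_force: [-1.3, 0.0, 5.4]
grip_width: 0.0116
grip_force: 45.0
```

Emit:
{"fn": "step_arm", "kwargs": {
  "rows": [
    [0, 0, -0.0003, 0, 0, 0],
    [0, 0, 0, 0, 0, 0]
  ]
}}

```text
time: 16.05
position: [0.542, -0.1694, 0.2433]
tool_rot: [0.632, 0.775, 0.0, 0.001]
ft_force: [-0.7, -0.0, 4.8]
grip_width: 0.0114
grip_force: 45.0
```

Emit:
{"fn": "step_arm", "kwargs": {
  "rows": [
    [0, 0, -0.0003, 0, 0, 0],
    [0, 0, 0, 0, 0, 0]
  ]
}}

```text
time: 16.3
position: [0.542, -0.1693, 0.243]
tool_rot: [0.632, 0.775, 0.0, 0.001]
ft_force: [-1.3, -1.1, 6.0]
grip_width: 0.0114
grip_force: 45.0
```

Emit:
{"fn": "step_arm", "kwargs": {
  "rows": [
    [0, 0, -0.0003, 0, 0, 0],
    [0, 0, 0, 0, 0, 0]
  ]
}}

```text
time: 16.55
position: [0.5419, -0.1694, 0.2427]
tool_rot: [0.632, 0.775, 0.0, 0.001]
ft_force: [-2.1, -0.4, 5.1]
grip_width: 0.0114
grip_force: 45.0
```

Emit:
{"fn": "step_arm", "kwargs": {
  "rows": [
    [0, 0, -0.0003, 0, 0, 0],
    [0, 0, 0, 0, 0, 0]
  ]
}}

```text
time: 16.8
position: [0.542, -0.1693, 0.2424]
tool_rot: [0.632, 0.775, 0.0, 0.001]
ft_force: [-1.6, -0.3, 5.7]
grip_width: 0.0114
grip_force: 45.0
```

Emit:
{"fn": "step_arm", "kwargs": {
  "rows": [
    [0, 0, -0.0003, 0, 0, 0],
    [0, 0, 0, 0, 0, 0]
  ]
}}

```text
time: 17.05
position: [0.5419, -0.1694, 0.2421]
tool_rot: [0.632, 0.775, 0.0, 0.001]
ft_force: [-1.9, 0.2, 4.7]
grip_width: 0.0119
grip_force: 45.0
```

Emit:
{"fn": "step_arm", "kwargs": {
  "rows": [
    [0, 0, -0.0003, 0, 0, 0],
    [0, 0, 0, 0, 0, 0]
  ]
}}

```text
time: 17.3
position: [0.5419, -0.1694, 0.242]
tool_rot: [0.632, 0.775, 0.0, 0.001]
ft_force: [-1.8, -0.0, 6.8]
grip_width: 0.0116
grip_force: 45.0
```

Emit:
{"fn": "step_arm", "kwargs": {
  "rows": [
    [0, 0, -0.0002, 0, 0, 0],
    [0, 0, 0, 0, 0, 0]
  ]
}}

```text
time: 17.55
position: [0.542, -0.1694, 0.2419]
tool_rot: [0.632, 0.775, 0.0, 0.001]
ft_force: [-1.5, -0.6, 7.0]
grip_width: 0.0118
grip_force: 45.0
```

Emit:
{"fn": "step_arm", "kwargs": {
  "rows": [
    [0, 0, -0.0002, 0, 0, 0],
    [0, 0, 0, 0, 0, 0]
  ]
}}

```text
time: 17.8
position: [0.5419, -0.1693, 0.2419]
tool_rot: [0.632, 0.775, 0.0, 0.001]
ft_force: [-1.5, 0.2, 8.9]
grip_width: 0.0119
grip_force: 45.0
```

Emit:
{"fn": "step_arm", "kwargs": {
  "rows": [
    [0, 0, -0.0002, 0, 0, 0],
    [0, 0, 0, 0, 0, 0]
  ]
}}

```text
time: 18.05
position: [0.5419, -0.1693, 0.2418]
tool_rot: [0.632, 0.775, 0.0, 0.001]
ft_force: [-1.8, 0.2, 9.4]
grip_width: 0.0118
grip_force: 45.0
```

Emit:
{"fn": "step_arm", "kwargs": {
  "rows": [
    [0, 0, -0.0002, 0, 0, 0],
    [0, 0, 0, 0, 0, 0]
  ]
}}

```text
time: 18.3
position: [0.5419, -0.1693, 0.2417]
tool_rot: [0.632, 0.775, 0.0, 0.001]
ft_force: [-3.1, 0.0, 10.0]
grip_width: 0.0117
grip_force: 45.0
```

Emit:
{"fn": "step_arm", "kwargs": {
  "rows": [
    [0, 0, -0.0002, 0, 0, 0],
    [0, 0, -0.0002, 0, 0, 0],
    [0, 0, 0, 0, 0, 0]
  ]
}}

```text
time: 18.68
position: [0.5419, -0.1693, 0.2416]
tool_rot: [0.632, 0.775, 0.0, 0.001]
ft_force: [-3.1, 1.1, 11.9]
grip_width: 0.0115
grip_force: 45.0
```

Emit:
{"fn": "step_arm", "kwargs": {
  "rows": [
    [0, 0, -0.0002, 0, 0, 0],
    [0, 0, 0, 0, 0, 0]
  ]
}}

```text
time: 18.92
position: [0.5419, -0.1693, 0.2415]
tool_rot: [0.632, 0.775, 0.0, 0.001]
ft_force: [-2.1, 0.9, 12.9]
grip_width: 0.0113
grip_force: 45.0
```

```bash
python3 -c "
from h import *
o=get_obs();print(o);r=R.from_quat(o['tool_rot']).as_matrix();print(np.degrees(np.arccos(-r[2,2])))"
```

```text
{'time': 18.925, 'q': array([-4.99549045e-01,  6.86545323e-01,  1.70395495e+00, -1.84651056e-04,
        7.49469789e-01, -7.02390799e-01]), 'joint_velocities': array([ 0.00093736, -0.00030247, -0.00028029,  0.00029399,  0.00055689,
       -0.00113536]), 'joint_torque': array([ 2.47151200e-01, -3.67019141e+01, -9.41439986e+00,  2.19183415e-01,
       -6.88100215e-01,  4.61263029e-03]), 'position': array([ 0.5419452 , -0.16931374,  0.24154431]), 'tool_rot': array([6.31828116e-01, 7.75108102e-01, 8.68945767e-05, 8.09079271e-04]), 'ft_force': array([-2.13371741,  0.87695638, 12.86552923]), 'moment': array([ 0.09039425,  0.41523639, -0.00093686]), 'grip_force': 45.00209737569094, 'grip_width': 0.011294633892085463}
0.09324684050049328
```

Emit:
{"fn": "step_arm", "kwargs": {
  "rows": [
    [0, 0, 0, 0, 0, 0],
    [0, 0, 0, 0, 0, 0],
    [0, 0, 0, 0, 0, 0],
    [0, 0, 0, 0, 0, 0],
    [0, 0, 0, 0, 0, 0],
    [0, 0, 0, 0, 0, 0]
  ],
  "jaw": 0.05
}}

```text
time: 19.68
position: [0.5417, -0.1692, 0.2398]
tool_rot: [0.632, 0.775, -0.0, -0.0]
ft_force: [-0.3, 0.3, 1.5]
grip_width: 0.0492
grip_force: 0.0
```

Emit:
{"fn": "step_arm", "kwargs": {
  "rows": [
    [0, 0, 0.01, 0, 0, 0],
    [0, 0, 0.02, 0, 0, 0],
    [0, 0, 0.03, 0, 0, 0],
    [0, 0, 0.03, 0, 0, 0],
    [0, 0, 0.03, 0, 0, 0],
    [0, 0, 0, 0, 0, 0],
    [0, 0, 0, 0, 0, 0]
  ]
}}

```text
time: 20.55
position: [0.5413, -0.169, 0.3596]
tool_rot: [0.632, 0.775, -0.0, -0.0]
ft_force: [0.3, 0.5, -0.3]
grip_width: 0.0498
grip_force: 0.0
```

Run:
```python
from h import *
o,c,T=wrist();cv2.imwrite("pics/end.png",c["pixels"]);print(o["time"],o["position"],o["ft_force"],o["grip_width"])
p,uv=cloud(c,None,T);x0=np.array([.5425,-.171]);a=np.radians(101.6);Y=np.array([np.cos(a),np.sin(a)]);X=np.array([Y[1],-Y[0]])
d=p[:,:2]-x0;s=d@X;t=d@Y
k=(abs(s)<50)&(abs(s)<.05)&(abs(t)<.05)&(abs(p[:,2]-.055)<.006);q=p[k]
A=np.c_[s[k],t[k],np.ones(k.sum())];print("plane",np.linalg.lstsq(A,q[:,2],rcond=None)[0],ax(q),np.percentile(s[k],[.5,99.5]),np.percentile(t[k],[.5,99.5]))
q=p[(np.hypot(s,t)<.05)&(p[:,2]>.085)&(p[:,2]<.097)];print("rib",ax(q),np.median(q[:,2]))
```

```text
20.55 [ 0.54130063 -0.16897389  0.35955741] [ 0.289239    0.53098145 -0.32896235] 0.04978620765064628
plane [ 0.00103715 -0.00124702  0.05499515] (array([ 0.5422, -0.1682]), np.float64(99.6), array([ 543. , -171.1,   90.7,   99.4,   11.8])) [-0.04428523  0.04511257] [-0.04868528  0.04789509]
rib (array([ 0.5428, -0.1696]), np.float64(101.7), array([ 543.2, -171.3,   12. ,   50.6,   11.8])) 0.09097182160516606
```

View pics/end.png

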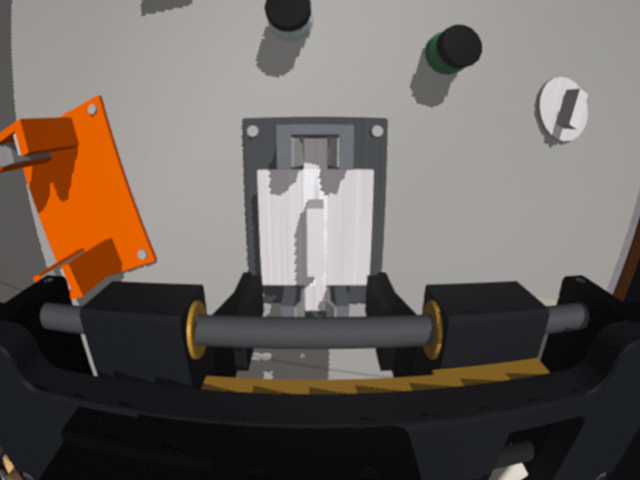

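The final picture shows the plate seated level between the grey posts, centre at about (316,230), with its ears in the slots and the gripper clear. Its height matches the pressed height, so it did not rebound.

```bash
python3 -c "
from rig import *
print(hand_in())"
```

```text
the job is handed in; nothing more can be done
None
```

The plate is seated level in the grey bracket with both ears in the slots, and the job is handed in; by feel I estimate it was pressed on the mould with about 7 to 8 N before release, it did not rebound, and the gripper is clear, but the hand-in call returned no verdict.

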